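Turn the small wheel by its spokes until the valve is at the top

ROBOT

A 6-joint arm with a two-finger parallel gripper is mounted at the origin on the work surface. World frame = base frame: x ahead of the robot, y to its left, z up, the work surface at z = 0. Lengths are in m, angles in rad, forces in N, time in s.
With the tool pointing down it reaches from about 0.425 to 1.125 m from the base axis. Payload 14.9 kg.
Tool frame: the origin (TCP) lies at the very end of the fingers, on their centre line; the grasp point (between the pads) lies 19 mm behind it; z points along the fingers, y is the line along which they close (so a half turn about z gives the same grasp; the last joint's range is limited). The gripper opens to 91 mm and grips with 3 to 60 N. Pads are 32 mm wide; open, the fingers measure 118 mm over their backs; the gripper's body (76 mm by 178 mm) begins 60 mm behind the grasp point.
Start: joints at [-1.212, 0.379, 1.734, -0, 1.028, -0.033], TCP at [0.267, -0.647, 0.214] pointing down, gripper open.
Joint ranges: [-2.77, 2.77], [-0.74, 2.19], [0, 2.66], [-1.06, 4.2], [0.31, 2.87], [-3.08, 3.08]. Speed limits (rad/s): [1.89, 1.89, 2.39, 3.14, 3.14, 3.14].

INTERFACE

Orientations are given as a unit quaternion [x, y, z, w].
In Python, from plant import env gives the robot as it stands.
- The arm moves only by the shell command python3 -m jog 'ROWS'. ROWS is JSON, a list of rows, each a list of 3 entries, a list of its own where there are three numbers: the turn, a rotation vector about the tool's x, y, z in units of 180 degrees (1.0 is 180 degrees), then the shift along the tool's x, y, z in units of 400 mm (1.0 is 400 mm), then the opening in per cent of the stroke, from 0 (shut) to 100 (fully open). In form: [[[rx, ry, rz], [x, y, z], claw], ...]. A call has 1 to 8 rows; each row is the pose to reach, as a shift and turn from the pose commanded when the call began, along the tool's axes at that moment, turning the shorter way round; what a row does not reach only later rows make up. A row lasts 1/8 s, in which the tool goes at most 62.5 mm and 10.7 degrees, less where a joint would pass 70% of its speed; a pose out of reach is approached as far as the arm can. A call with a number of a shift or a turn outside -1 to 1 is refused whole. A call with a gripper value outside its range is refused whole. The fingers move at their own pace and stop on an object; the grip force is fixed at half the most. Time passes only in rows, so rows that repeat a pose let the fingers close. It gives the time, the measured TCP pose, the force, the opening and the grip force at its end, in the units of the state.
- env.get_obs(): the state, without advancing time (a new reading comes with each control period).
- env.get_image(name): name is "scene" or "top"; returns a dict with "color" (384x512x3 uint8, red, green, blue), "depth" (384x512 float32, m along the optical axis (not along the pixel's ray), 0 where there is no reading), "vertical_fov" (degrees; the focal length in pixels is half the picture's height over the tangent of half this angle, whatever the lens; pixels are square), "cx", "cy" (the principal point, pixels), "rvec" (rotation vector, rad) and "tvec" (3), from world to camera coordinates, as OpenCV has them. Camera axes: x right, y down, z forward; pixel columns grow to the right and rows downward; lengths in m; the calibration is good to about 2 mm. A picture is of the moment at which its call begins.
- env.sign_off(): hands the job in; it is judged then, once.
The state is a dict: "clock": time; "joint_pos": joint angles; "qvel": joint speeds; "tau": joint torques, N m; "tcp_pos": TCP position; "tcp_rot": TCP orientation; "force": force on the tool from outside, world axes, zero at the start; "torque": the same for the moment, N m; "opening": opening from 0.0 (shut) to 1.0 (fully open); "gripper_force": force on a finger pad.
Only numpy, scipy, OpenCV 4.12 (cv2) and the standard library are available. Lean on these libraries where they do the work, as an engineer would, in place of code of your own. Each camera call takes 0.05 s, during which the arm holds its last target. There are 200 camera calls.

TASK

The washed wheel on the stand is to be pumped up next: gently turn it round spoke by spoke, pushing one spoke with a fingertip and then reaching for the next, until the valve stem is at the very top of the wheel, straight above the axle, and leave it at rest there. Do not push on the valve stem itself, do not lift the wheel's axle in its notches, and leave the things lying around where they are.

Things in the scene. Friction and masses are not known exactly. Their poses are not given: they have to be found in the camera images.
- stand: steel wheel stand, fixed; origin on the table straight below the wheel's centre, x along the wheel's axle, pointing left and back towards the robot, z up, y in the wheel's plane. Base 190 x 150 x 12 mm. Two uprights, 23 mm wide (y), 6 mm thick, 50 mm either side of the wheel's middle plane, end 13 mm above the axle in open-topped notches that hold it
- hub (a point): centre of the wheel, on the axle, in the wheel's middle plane, 172 mm above the table. It can only rise (the axle would then leave its notches). The axle's ends stick out to 68 mm either side of the middle plane. Nothing tall stands near but a dish rack (210 mm high) 0.25 m or more to the left and a basin with a tap (210 mm high) to the right
- wheel: child's-bike wheel, about 0.9 kg; origin at its centre, x along the axle. Turns either way without end, with a bearing drag of about 0.25 N m, and stays where it is left. Tyre black rubber, 296 mm outside diameter, 47 mm wide. White plastic rim: inside radius 90 mm, 32 mm wide. Hub barrel 40 mm in diameter, 64 mm long
- spokes: the wheel's four equal white plastic spokes, hub to rim. Origin at the wheel's centre, z points from there to the valve, x along the axle. The spokes lie 45, 135, 225 and 315 degrees from z: the valve is half-way between two. Each is 14 mm wide; 30, 50 and 80 mm from the axle its two faces are 26, 22 and 16 mm either side of the wheel's middle plane
- valve: the valve stem, brass, 8 mm thick, with an 11 mm thick black cap; points from the rim inwards to the hub, reaches from 90 to 55 mm from the axle, turns with the wheel. Origin at the wheel's centre, z points from there to the valve: the job is done when this z axis points straight up
- valve_cap (a point): inner end of the valve's cap, 55 mm from the wheel's centre, in the middle plane; its z axis points from the wheel's centre outwards through the valve
- dish_soap: washing-up liquid bottle, loose, 60 mm in diameter, 190 mm tall, origin under its middle; leave alone
- mug: white mug, loose, 80 mm in diameter, 85 mm tall, origin under its middle; leave alone
- bowl: small steel bowl, loose, 100 mm in diameter, 42 mm tall, origin under its middle; leave alone
- brush: washing-up brush, loose, lying along its x axis, 200 mm long; leave alone
- wrench: steel wrench, loose, lying along its x axis, 160 mm long; leave alone
- tyre_lever: black plastic tyre lever, loose, lying along its x axis, 125 mm long, 18 mm wide, about 12 mm high; leave alone
- air_pump: hand pump, loose, lying along its x axis, 255 mm long, 32 mm thick; leave alone

How it is judged:
By the outcome, as a careful person would: the job done as asked, in the order asked, and still so for the second after the job is handed in, with the robot touching nothing.
It also fails if it takes over 58 s, if anything falls off the work surface, if the arm or the gripper's body presses on something with over 40 N, if the wrist force passes 120 N, or if a joint passes its speed limit or range.

## Working session

There is one attempt and no reset: what is moved stays moved. The work goes in short steps, Python scripts to look and compute and a shell command to move; the robot and the scene stay as the last step left them, time stands still between calls to the robot, and variables do not carry over. Pictures are saved under pics/ and viewed, at most 10 in all, crops included, and the job is handed in when it is done.

```bash
mkdir -p pics; ls; python3 - <<'E'
from plant import env
import cv2,numpy as np
for n in("scene","top"):
    i=env.get_image(n); np.savez(f"pics/{n}0.npz",**i)
    cv2.imwrite(f"pics/{n}0.png",cv2.resize(i["color"][:,:,::-1],(800,600),interpolation=cv2.INTER_CUBIC))
    R=cv2.Rodrigues(np.array(i["rvec"]))[0]; print(n,i["vertical_fov"],i["cx"],i["cy"],-R.T@np.ravel(i["tvec"]),R[2])
o=env.get_obs();print(o)
E
```

```text
pics
scene 55.29430951951102 257.0390014460395 190.16157796035898 [ 1.10631072 -0.59059697  0.94660088] [-0.47577412  0.5580849  -0.67983839]
top 55.05489808440028 255.8935698606563 189.88166470901652 [0.44591332 0.04690213 1.11703606] [ 0.09469186  0.03395155 -0.99492751]
{'clock': 0.1, 'joint_pos': array([-1.21228670e+00,  3.79340964e-01,  1.73469844e+00, -4.03080964e-07,
        1.02849226e+00, -3.32907970e-02]), 'qvel': array([ 3.98085704e-04, -1.60971566e-03,  2.36638534e-04, -1.14113003e-03,
       -5.21238462e-04, -6.04420310e-05]), 'tau': array([ 7.10428722e-04, -7.65043759e+01, -4.35295022e+01,  6.52295840e-02,
        3.97706043e-02, -8.28358310e-06]), 'tcp_pos': array([ 0.26717902, -0.6466391 ,  0.2133763 ]), 'tcp_rot': array([ 9.80872713e-01,  1.94649685e-01, -7.61804164e-05, -4.63284635e-04]), 'force': array([-0.20684329, -0.51516576, -0.2221697 ]), 'torque': array([-0.02537557, -0.02391565,  0.00144281]), 'gripper_force': 0.0, 'opening': 1.001951937905116}
```

View pics/scene0.png

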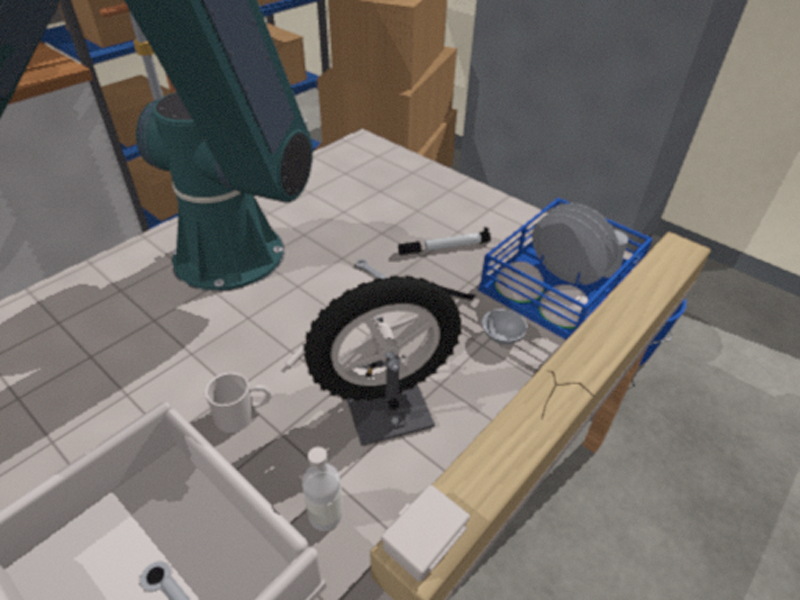

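View pics/top0.png

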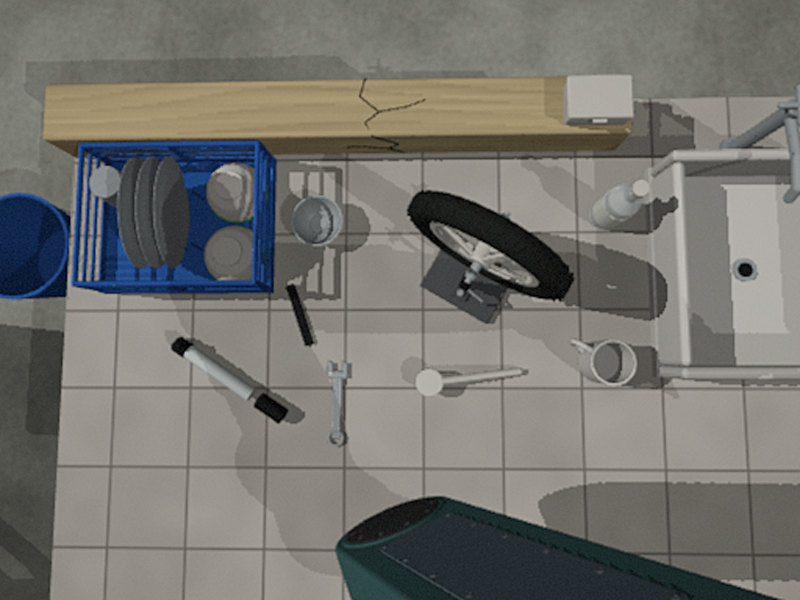

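The top view shows the wheel's plane running from (415,205) to (570,290). In the scene view the wheel is centred near (385,340), with something like the valve near (370,370). Next I fit the wheel's pose and rectify its face.

```bash
cat > h.py <<'E'
import cv2,numpy as np
from plant import env
def K(i):
    f=i["color"].shape[0]/2/np.tan(np.radians(float(i["vertical_fov"]))/2)
    return np.array([[f,0,float(i["cx"])],[0,f,float(i["cy"])],[0,0,1]])
def cloud(i):
    k=K(i);R=cv2.Rodrigues(np.array(i["rvec"]))[0];d=i["depth"]
    v,u=np.mgrid[:d.shape[0],:d.shape[1]]
    p=np.stack([(u-k[0,2])/k[0,0]*d,(v-k[1,2])/k[1,1]*d,d],-1)
    return (p-np.ravel(i["tvec"]))@R
def proj(i,P): return cv2.projectPoints(np.asarray(P,float).reshape(-1,3),np.array(i["rvec"],float),np.array(i["tvec"],float),K(i),None)[0].reshape(-1,2)
def rectify(i,hub,ax,off,name,half=.12,n=600):
    # picture of plane offset `off` along axle x; right = y axis (z cross x), up = z
    y=np.cross([0,0,1],ax); c=hub+off*np.array(ax)
    q=[c+a*half*y+b*half*np.array([0,0,1]) for a,b in((-1,1),(1,1),(1,-1),(-1,-1))]
    M=cv2.getPerspectiveTransform(proj(i,q).astype(np.float32),np.float32([[0,0],[n,0],[n,n],[0,n]]))
    cv2.imwrite(name,cv2.warpPerspective(i["color"][:,:,::-1].copy(),M,(n,n),flags=cv2.INTER_CUBIC))
E
python3 - <<'E'
from h import *
from scipy.optimize import least_squares
P=[]
for n in("scene","top"):
    i=dict(np.load(f"pics/{n}0.npz"));c=cloud(i);col=i["color"].max(-1)
    m=(col<45)&(i["depth"]>0)&(c[...,2]>.06)&(c[...,2]<.35)&(abs(c[...,0]-.72)<.25)&(abs(c[...,1]+.05)<.25)
    p=c[m];print(n,len(p),p.min(0),p.max(0));P.append(p)
P=np.concatenate(P)
def res(s):
    x,y,th=s;a=np.array([np.cos(th),np.sin(th),0]);d=P-[x,y,.172];h=d@a
    r=np.linalg.norm(d-h[:,None]*a,axis=1)
    return np.hypot(r-.1245,h)-.0235
s=least_squares(res,[P[:,0].mean(),P[:,1].mean(),np.radians(120)],loss="soft_l1",f_scale=.003)
x,y,th=s.x;print(s.x,np.degrees(th),np.median(abs(res(s.x))))
hub=np.array([x,y,.172]);ax=np.array([np.cos(th),np.sin(th),0])
i=dict(np.load("pics/scene0.npz"));rectify(i,hub,ax,0,"pics/rect0.png")
E
```

```text
scene 2905 [ 0.540816   -0.19933148  0.06009992] [0.70804695 0.04679208 0.32073216]
top 2720 [ 0.53254894 -0.19357956  0.06028404] [0.84057376 0.12808549 0.32361073]
[ 0.62023175 -0.06453109  2.60852372] 149.4574001913104 0.0009389029951776019
```

View pics/rect0.png

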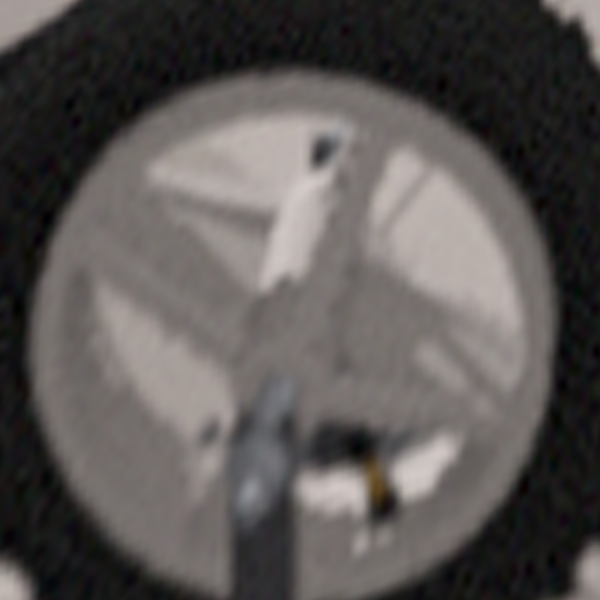

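The fit puts the hub at (0.620, -0.065), axle azimuth 149.5°. The rectified picture is mirrored (right = stand +y). The valve is low right: brass at (375,480), hub at (300,300), so about 20° from straight down towards +y. I'll make free moves first to learn the arm's kinematics.

```bash
cat > log.py <<'E'
from plant import env
import json
o=env.get_obs();json.dump([list(map(float,o[k])) for k in("joint_pos","tcp_pos","tcp_rot")],open("log.jsonl","a"));open("log.jsonl","a").write("\n")
print("J",o["joint_pos"].round(3),"P",o["tcp_pos"].round(4),"Q",o["tcp_rot"].round(3),"F",o["force"].round(1),"t",round(o["clock"],2))
E
python3 log.py
python3 -m jog '[[[0,0,0],[0,0,-0.12],50],[[0,0,0],[0,0,-0.25],0],[[0,0,0],[0,0,-0.4],0],[[0,0,0],[0,0,-0.5],0],[[0,0,0],[0,0,-0.5],0]]'; python3 log.py
python3 -m jog '[[[0,0.05,0],[0,0,0],0],[[0,0.1,0],[0,0,0],0],[[0,0.15,0],[0,0,0],0],[[0,0.2,0],[0,0,0],0],[[0,0.2,0],[0,0,0],0]]'; python3 log.py
python3 -m jog '[[[-0.05,0,0],[0,0,0],0],[[-0.1,0,0],[0,0,0],0],[[-0.15,0,0],[0,0,0],0],[[-0.15,0,0],[0,0,0],0]]'; python3 log.py
```

```text
J [-1.212  0.379  1.735 -0.     1.028 -0.033] P [ 0.2672 -0.6466  0.2134] Q [ 0.981  0.195 -0.    -0.   ] F [-0.2 -0.5 -0.2] t 0.1
clock: 0.72
tcp_pos: [0.2677, -0.6479, 0.4176]
tcp_rot: [0.981, 0.195, 0.0, 0.003]
force: [-0.1, -0.5, -0.2]
opening: 0.48
gripper_force: 0.0
J [-1.212  0.216  1.57   0.     1.35  -0.033] P [ 0.2677 -0.6479  0.4176] Q [0.981 0.195 0.    0.003] F [-0.1 -0.5 -0.2] t 0.72
clock: 1.35
tcp_pos: [0.2657, -0.6469, 0.4107]
tcp_rot: [0.933, 0.183, 0.303, -0.062]
force: [1.1, 0.5, -0.3]
opening: 0.006
gripper_force: 0.0
J [-1.436  0.282  1.591  0.608  1.475 -0.377] P [ 0.2657 -0.6469  0.4107] Q [ 0.933  0.183  0.303 -0.062] F [ 1.1  0.5 -0.3] t 1.35
clock: 1.85
tcp_pos: [0.2676, -0.645, 0.4133]
tcp_rot: [0.921, 0.11, 0.337, 0.159]
force: [0.2, -0.3, -0.0]
opening: 0.004
gripper_force: 0.0
J [-1.456  0.083  1.862  0.837  1.004 -0.521] P [ 0.2676 -0.645   0.4133] Q [0.921 0.11  0.337 0.159] F [ 0.2 -0.3 -0. ] t 1.85
```

```bash
cat > kin.py <<'E'
import numpy as np,json
from scipy.optimize import least_squares
from scipy.spatial.transform import Rotation as R
lo=np.array([-2.77,-.74,0,-1.06,.31,-3.08]);hi=np.array([2.77,2.19,2.66,4.2,2.87,3.08])
def fk(j,p,s4=1,s6=1,e=np.pi/2):
    H,a1,L2,a3,L3,d=p
    A=R.from_euler("z",j[0]);B=A*R.from_euler("y",j[1]);C=B*R.from_euler("y",j[2])
    W=A.apply([a1,0,H])+B.apply([0,0,L2])+C.apply([a3,0,L3])
    T=C*R.from_euler("z",s4*j[3])*R.from_euler("y",j[4])*R.from_euler("z",s6*j[5])*R.from_euler("z",e)
    return W+T.apply([0,0,d]),T,W,A.apply([a1,0,H])+B.apply([0,0,L2])
def fit():
    D=[json.loads(l) for l in open("log.jsonl")];best=None
    for s4 in(1,-1):
     for s6 in(1,-1):
      for e in(np.pi/2,-np.pi/2):
        r=np.degrees(max((fk(j,[0]*6,s4,s6,e)[1].inv()*R.from_quat(q)).magnitude() for j,t,q in D))
        if best is None or r<best[0]:best=(r,s4,s6,e)
    f=lambda p:np.concatenate([fk(j,p,*best[1:])[0]-t for j,t,q in D]+[.002*(np.array(p)-[.4,0,.6,0,.5,.25])])
    s=least_squares(f,[.4,0,.6,0,.5,.25]);return s.x,best,abs(f(s.x)[:3*len(D)]).max()
E
python3 -c "
from kin import *
print(fit())"
```

```text
(array([ 0.33041623, -0.00364748,  0.59981532,  0.07198067,  0.6054564 ,
        0.30351766]), (np.float64(3.185768505525445e-14), 1, 1, 1.5707963267948966), np.float64(0.021820228862971414))
```

```bash
python3 - <<'E'
from kin import *
D=[json.loads(l) for l in open("log.jsonl")]
def frames(j):
    A=R.from_euler("z",j[0]);B=A*R.from_euler("y",j[1]);C=B*R.from_euler("y",j[2]);E=C*R.from_euler("z",j[3]);F=E*R.from_euler("y",j[4]);return A,B,C,E,F
import itertools
names=[f+a for f in"ABCEF" for a in"xyz"]
def M(sel):
    return np.concatenate([np.hstack([f.as_matrix() for f in frames(j)])[:,[names.index(s) for s in sel]] for j,t,q in D])
y=np.concatenate([t for j,t,q in D])
base=["Az","Bz","Cz","Fz"]
for k in(0,1,2):
  for ex in itertools.combinations(["Ax","Bx","By","Cx","Ex","Ey","Fx","Fy"],k):
    m=M(base+list(ex));s,_,rk,sv=np.linalg.lstsq(m,y,rcond=None);r=abs(m@s-y).max()
    if r<.006 or k==0:print(ex,rk,r.round(4),s.round(3))
E
```

```text
() 4 0.0243 [0.299 0.553 0.587 0.3  ]
('By',) 5 0.0052 [0.3   0.523 0.596 0.265 0.024]
('Ax', 'By') 6 0.005 [ 0.3    0.526  0.603  0.265 -0.007  0.024]
('Bx', 'By') 6 0.0051 [ 0.3    0.524  0.599  0.265 -0.004  0.024]
('By', 'Cx') 6 0.0 [0.318 0.551 0.604 0.269 0.023 0.041]
('By', 'Ex') 6 0.0025 [0.303 0.523 0.602 0.248 0.023 0.019]
('By', 'Ey') 6 0.005 [ 0.301  0.523  0.596  0.265  0.025 -0.001]
('By', 'Fx') 6 0.0052 [0.299 0.524 0.599 0.264 0.024 0.003]
('By', 'Fy') 6 0.005 [ 0.301  0.523  0.596  0.265  0.025 -0.001]
```

```bash
cat > kin.py <<'E'
import numpy as np
from scipy.optimize import least_squares
from scipy.spatial.transform import Rotation as R
lo=np.array([-2.77,-.74,0,-1.06,.31,-3.08]);hi=np.array([2.77,2.19,2.66,4.2,2.87,3.08])
H,L2,L3,d,By,Cx=.318,.551,.604,.269,.023,.041
hub=np.array([.620,-.0645,.172]);th=np.radians(149.46)
ax=np.array([np.cos(th),np.sin(th),0]);ay=np.array([-np.sin(th),np.cos(th),0]);az=np.array([0,0,1.])
def fk(j):
    A=R.from_euler("z",j[0]);B=A*R.from_euler("y",j[1]);C=B*R.from_euler("y",j[2])
    el=A.apply([0,0,H])+B.apply([0,By,L2]);W=el+C.apply([Cx,0,L3])
    T=C*R.from_euler("z",j[3])*R.from_euler("y",j[4])*R.from_euler("z",j[5]+np.pi/2)
    return W+T.apply([0,0,d]),T,W,el
def ik(p,T,j0):
    f=lambda j:np.concatenate([fk(j)[0]-p,.3*(fk(j)[1].inv()*T).as_rotvec()])
    s=least_squares(f,np.clip(j0,lo+.01,hi-.01),bounds=(lo,hi));return s.x,abs(s.fun).max()
def pt(x,r,phi):
    a=np.radians(phi);return hub+x*ax+r*(np.sin(a)*ay+np.cos(a)*az)
def ori(side,tilt,roll,yaw=0):
    # side=+1: entering from +x side, pointing to -x; tilt = degrees below horizontal; roll about tool z; yaw about vertical
    t=np.radians(tilt);dz=-side*np.cos(t)*ax-np.sin(t)*az;dz=R.from_euler("z",yaw,degrees=True).apply(dz)
    y=np.cross(az,dz);y/=np.linalg.norm(y);x=np.cross(y,dz)
    return R.from_matrix(np.c_[x,y,dz])*R.from_euler("z",roll,degrees=True)
E
python3 - <<'E'
from kin import *
import warnings;rng=np.random.default_rng(0)
for side in(1,-1):
  for tilt in(0,20,35):
    for roll in(0,90,180,-90):
      for yaw in((0,) if side<0 else (0,)):
        S=set()
        for k in range(16):
          j,e=ik(pt(.008*side,.06,5),ori(side,tilt,roll,yaw),rng.uniform(lo,hi))
          if e<5e-4:
            j2,e2=ik(pt(.008*side,.06,105),ori(side,tilt,roll,yaw),j)
            S.add((tuple(j.round(1)),round(e2,4),tuple(j2.round(1)),tuple(fk(j)[2].round(2)),tuple(fk(j)[3].round(2))))
        for s in S:print(side,tilt,roll,yaw,*[ [float(v) for v in q] if isinstance(q,tuple) else q for q in s])
E
```

```text
1 0 0 0 [0.1, 0.4, 2.4, 3.8, 1.3, 1.4] 0.0 [0.0, 0.6, 2.4, 3.7, 1.5, 1.5] [0.38, 0.07, 0.23] [0.23, 0.05, 0.82]
1 0 90 0 [0.1, 0.4, 2.4, 3.8, 1.3, 2.9] 0.0011 [0.0, 0.6, 2.4, 3.7, 1.5, 3.1] [0.38, 0.07, 0.23] [0.23, 0.05, 0.82]
1 0 180 0 [0.1, 0.4, 2.4, 3.8, 1.3, -1.8] 0.0 [0.0, 0.6, 2.4, 3.7, 1.5, -1.6] [0.38, 0.07, 0.23] [0.23, 0.05, 0.82]
1 0 -90 0 [0.1, 0.4, 2.4, 3.8, 1.3, -0.2] 0.0 [0.0, 0.6, 2.4, 3.7, 1.5, -0.1] [0.38, 0.07, 0.23] [0.23, 0.05, 0.82]
1 20 0 0 [0.1, 0.2, 2.4, 4.0, 0.8, 1.1] 0.0 [-0.0, 0.4, 2.4, 3.8, 0.9, 1.4] [0.39, 0.06, 0.32] [0.11, 0.03, 0.86]
1 20 90 0 [0.1, 0.2, 2.4, 4.0, 0.8, 2.7] 0.0 [-0.0, 0.4, 2.4, 3.8, 0.9, 2.9] [0.39, 0.06, 0.32] [0.11, 0.03, 0.86]
1 20 180 0 [0.1, 0.2, 2.4, 4.0, 0.8, -2.0] 0.0 [-0.0, 0.4, 2.4, 3.8, 0.9, -1.8] [0.39, 0.06, 0.32] [0.11, 0.03, 0.86]
1 20 -90 0 [0.1, 0.2, 2.4, 4.0, 0.8, -0.5] 0.0 [-0.0, 0.4, 2.4, 3.8, 0.9, -0.2] [0.39, 0.06, 0.32] [0.11, 0.03, 0.86]
-1 0 0 0 [-0.3, 0.9, 1.3, 0.4, 2.4, 1.9] 0.0 [-0.3, 1.0, 1.3, 0.3, 2.3, 1.8] [0.86, -0.21, 0.23] [0.43, -0.09, 0.65]
-1 0 90 0 [-0.3, 0.9, 1.3, 0.4, 2.4, -2.8] 0.0 [-0.3, 1.0,
[... 555 characters left out ...]
 0.8, 1.4, 0.3, 2.1, -1.3] 0.0 [-0.3, 0.9, 1.4, 0.2, 2.1, -1.4] [0.84, -0.2, 0.32] [0.39, -0.08, 0.7]
-1 20 -90 0 [-0.3, 0.8, 1.4, 0.3, 2.1, 0.3] 0.0 [-0.3, 0.9, 1.4, 0.2, 2.1, 0.2] [0.84, -0.2, 0.32] [0.39, -0.08, 0.7]
-1 35 0 0 [-0.3, 0.7, 1.5, 0.2, 1.9, 1.8] 0.0 [-0.3, 0.7, 1.5, 0.2, 1.8, 1.7] [0.81, -0.19, 0.39] [0.34, -0.06, 0.75]
-1 35 90 0 [-0.3, 0.7, 1.5, 0.2, 1.9, -2.9] 0.0 [-0.3, 0.7, 1.5, 0.2, 1.8, -3.0] [0.81, -0.19, 0.39] [0.34, -0.06, 0.75]
-1 35 180 0 [-0.3, 0.7, 1.5, 0.2, 1.9, -1.3] 0.0 [-0.3, 0.7, 1.5, 0.2, 1.8, -1.4] [0.81, -0.19, 0.39] [0.34, -0.06, 0.75]
-1 35 -90 0 [-0.3, 0.7, 1.5, 0.2, 1.9, 0.3] 0.0 [-0.3, 0.7, 1.5, 0.2, 1.8, 0.2] [0.81, -0.19, 0.39] [0.34, -0.06, 0.75]
```

```bash
cat > plan.py <<'E'
from kin import *
from plant import env
def rows(cur,poses):
    # poses list of (p,R): rows relative to cur=(p,R)
    for p,T in poses:
        print("[[%s],[%s],0]"%(",".join("%.3f"%v for v in (cur[1].inv()*T).as_rotvec()/np.pi),",".join("%.3f"%v for v in cur[1].inv().apply(p-cur[0])/.4)))
E
python3 - <<'E'
from plan import *
import cv2
o=env.get_obs();j0=o["joint_pos"]
T=ori(1,15,0);g=pt(.008,.06,-15)-.11*T.apply([0,0,1])
jg,e=ik(g,T,[.1,.3,2.4,3.9,1.1,1.3]);print(jg.round(3),e,g)
n=24;J=[j0+(jg-j0)*k/n for k in range(n+1)]
# lift a little mid-way handled by joint interpolation; report clearances
for k in range(0,n+1,2):
    p,Tk,W,el=fk(J[k]);print(k,p.round(2),Tk.apply([0,0,1]).round(2),W.round(2))
for c in range(0,n,8):
    print("call",c);a=fk(J[c]);rows(a[:2],[fk(J[k])[:2] for k in range(c+1,c+9)])
from h import cloud
i=dict(np.load("pics/top0.npz"));c=cloud(i)
for u,v in((612,362),(325,370),(455,380),(620,205),(318,220),(430,380)):print((u,v),c[int(v*.64),int(u*.64)].round(3))
E
```

```text
[0.345 0.108 2.5   4.2   1.004 1.099] 0.004255058391204358 [0.52948876 0.00693076 0.25842564]
0 [ 0.27 -0.65  0.41] [ 0.66 -0.22 -0.72] [ 0.09 -0.59  0.61]
2 [ 0.39 -0.59  0.43] [ 0.82 -0.12 -0.56] [ 0.17 -0.55  0.58]
4 [ 0.5  -0.52  0.45] [ 0.92 -0.04 -0.38] [ 0.25 -0.51  0.55]
6 [ 0.58 -0.44  0.47] [ 0.98  0.02 -0.2 ] [ 0.31 -0.45  0.52]
8 [ 0.63 -0.37  0.48] [ 1.    0.04 -0.04] [ 0.36 -0.38  0.49]
10 [ 0.67 -0.31  0.49] [1.   0.02 0.09] [ 0.4  -0.31  0.47]
12 [ 0.69 -0.25  0.49] [ 0.98 -0.03  0.17] [ 0.42 -0.24  0.44]
14 [ 0.7  -0.19  0.48] [ 0.97 -0.11  0.21] [ 0.43 -0.16  0.42]
16 [ 0.69 -0.14  0.45] [ 0.96 -0.2   0.19] [ 0.43 -0.09  0.4 ]
18 [ 0.67 -0.1   0.41] [ 0.95 -0.28  0.12] [ 0.41 -0.02  0.38]
20 [ 0.64 -0.06  0.36] [ 0.93 -0.36  0.02] [0.39 0.04 0.36]
22 [ 0.59 -0.02  0.31] [ 0.9  -0.43 -0.11] [0.35 0.09 0.34]
24 [0.53 0.   0.26] [ 0.84 -0.48 -0.25] [0.3  0.13 0.32]
call 0
[[0.004,0.040,0.035],[0.154,-0.043,0.083],0]
[[0.013,0.079,0.072],[0.304,-0.095,0.151],0]
[[0.026,0.114,0.111],[0.446,-0.152,0.204],0]
[[0.042,0.147,0.152],[0.579,-0.214,0.246],0]
[[0.062,0.177,0.195]
[... 405 characters left out ...]
0.075,0.321],[-0.303,-0.327,0.180],0]
[[0.061,0.085,0.374],[-0.368,-0.354,0.179],0]
[[0.061,0.096,0.426],[-0.436,-0.375,0.171],0]
call 16
[[0.001,0.017,0.050],[-0.026,0.059,-0.039],0]
[[0.001,0.035,0.097],[-0.046,0.120,-0.087],0]
[[0.001,0.055,0.143],[-0.061,0.181,-0.144],0]
[[0.002,0.077,0.186],[-0.069,0.244,-0.208],0]
[[0.004,0.101,0.227],[-0.073,0.305,-0.281],0]
[[0.007,0.126,0.265],[-0.071,0.364,-0.362],0]
[[0.012,0.152,0.300],[-0.065,0.419,-0.449],0]
[[0.019,0.180,0.332],[-0.053,0.470,-0.543],0]
(612, 362) [ 0.428 -0.316  0.006]
(325, 370) [0.413 0.23  0.002]
(455, 380) [ 0.394 -0.018  0.038]
(620, 205) [ 0.698 -0.298  0.13 ]
(318, 220) [0.707 0.248 0.005]
(430, 380) [0.394 0.028 0.04 ]
```

```bash
cat >> plan.py <<'E'
def clear(j):
    p,T,W,el=fk(j);out=9
    for s,rad in [(x,.03) for x in np.linspace(0,.079,5)]+[(x,.09) for x in np.linspace(.079,.269,8)]:
        q=p-s*T.apply([0,0,1])-hub;a=abs(q@ax);b=np.hypot(q@ay,q[2])
        out=min(out,np.hypot(max(a-.068,0) if b<.03 else max(a-.025,0),max(b-.15,0))-rad)
    return out
E
python3 - <<'E'
from plan import *
j0=env.get_obs()["joint_pos"]
for yaw in(0,10,20):
  for tilt in(5,15):
    T=ori(1,tilt,-90,yaw);z=T.apply([0,0,1]);out=[]
    for phi,ret in((-15,.07),(-15,0),(110,0),(110,.07)):
        j,e=ik(pt(.008,.06,phi)-ret*z,T,[.1,.3,2.4,3.9,1.1,-.2]);out.append((j.round(2).tolist(),round(e,4)))
    print(yaw,tilt,*out,sep="\n  ")
yaw,tilt=15,12
T=ori(1,tilt,-90,yaw);g=pt(.008,.06,-15)-.07*T.apply([0,0,1]);jg,e=ik(g,T,[.1,.3,2.4,3.9,1.1,-.2]);print(jg.round(3),e)
jv=jg.copy();jv[1]-=.6;
n=16;m=4
for d2 in(.4,.6,.8):
  jv=jg.copy();jv[1]=max(jv[1]-d2,-.72)
  J=[j0+(jv-j0)*k/n for k in range(n+1)]+[jv+(jg-jv)*k/m for k in range(1,m+1)]
  print(d2,fk(jv)[0].round(3),np.round([clear(j) for j in J],2),"zmin",min(fk(j)[0][2] for j in J))
E
```

```text
0
  5
  ([0.3, 0.33, 2.45, 4.03, 1.25, -0.28], np.float64(0.0))
  ([0.17, 0.39, 2.36, 3.9, 1.19, -0.27], np.float64(0.0))
  ([0.01, 0.58, 2.41, 3.7, 1.35, -0.08], np.float64(0.0))
  ([0.13, 0.55, 2.5, 3.81, 1.42, -0.05], np.float64(0.0))
0
  15
  ([0.27, 0.17, 2.45, 4.14, 0.98, -0.45], np.float64(0.0))
  ([0.15, 0.28, 2.36, 4.0, 0.94, -0.39], np.float64(0.0))
  ([0.0, 0.45, 2.42, 3.73, 1.08, -0.15], np.float64(0.0))
  ([0.11, 0.36, 2.53, 3.85, 1.11, -0.17], np.float64(0.0))
10
  5
  ([0.16, 0.29, 2.53, 3.69, 1.21, -0.17], np.float64(0.0))
  ([0.06, 0.36, 2.41, 3.6, 1.16, -0.16], np.float64(0.0))
  ([-0.11, 0.58, 2.44, 3.39, 1.37, -0.03], np.float64(0.0))
  ([-0.05, 0.56, 2.56, 3.45, 1.46, -0.01], np.float64(0.0))
10
  15
  ([0.14, 0.11, 2.52, 3.79, 0.88, -0.31], np.float64(0.0))
  ([0.06, 0.24, 2.41, 3.67, 0.87, -0.25], np.float64(0.0))
  ([-0.12, 0.44, 2.46, 3.41, 1.07, -0.07], np.float64(0.0))
  ([-0.06, 0.34, 2.58, 3.46, 1.1, -0.07], np.float64(0.0))
20
  5
  ([-0.03, 0.27, 2.57, 3.31, 1.19, -0.05], np.float64(0.0))
  ([-0.06, 0.35, 2.44, 3.28, 1.14, -0.05], np.float64(0.0))
  ([-
[... 198 characters left out ...]
44, 3.3, 0.84, -0.08], np.float64(0.0))
  ([-0.25, 0.43, 2.47, 3.07, 1.07, 0.02], np.float64(0.0))
  ([-0.27, 0.33, 2.6, 3.05, 1.1, 0.02], np.float64(0.0))
[ 0.062  0.146  2.55   3.548  0.945 -0.175] 9.521050614580417e-13
0.4 [ 0.54  -0.03   0.465] [0.51 0.45 0.4  0.34 0.3  0.26 0.23 0.2  0.18 0.16 0.15 0.13 0.12 0.11
 0.1  0.1  0.1  0.06 0.03 0.02 0.02] zmin 0.24450936793398692
0.6 [ 0.5   -0.032  0.569] [0.51 0.46 0.4  0.35 0.31 0.28 0.26 0.24 0.23 0.22 0.21 0.2  0.2  0.2
 0.2  0.19 0.19 0.12 0.06 0.02 0.02] zmin 0.24450936793398692
0.8 [ 0.44  -0.036  0.663] [0.51 0.46 0.41 0.36 0.33 0.3  0.29 0.28 0.28 0.27 0.27 0.27 0.28 0.28
 0.29 0.29 0.28 0.19 0.1  0.03 0.02] zmin 0.24450936793398692
```

```bash
python3 - <<'E'
from plan import *
j0=env.get_obs()["joint_pos"]
T=ori(1,12,-90,10);g=pt(.008,.06,-15)-.07*T.apply([0,0,1]);jg,e=ik(g,T,[.1,.3,2.4,3.7,1.,-.2]);print(jg.round(3),e)
jv=jg.copy();jv[1]-=.5
n=16;J=[j0+(jv-j0)*k/n for k in range(n+1)]
print(np.round([clear(j) for j in J],2))
for c in(0,8):
    print("call",c);rows(fk(J[c])[:2],[fk(J[k])[:2] for k in range(c+1,c+9)])
E
```

```text
[ 0.147  0.164  2.525  3.751  0.975 -0.259] 1.5556445021047693e-12
[0.51 0.45 0.4  0.35 0.3  0.27 0.25 0.23 0.21 0.2  0.18 0.17 0.17 0.16
 0.15 0.15 0.14]
call 0
[[-0.000,0.053,0.018],[0.226,-0.060,0.076],0]
[[0.004,0.104,0.040],[0.439,-0.135,0.125],0]
[[0.013,0.153,0.066],[0.634,-0.220,0.149],0]
[[0.025,0.199,0.096],[0.809,-0.312,0.150],0]
[[0.040,0.242,0.129],[0.960,-0.407,0.135],0]
[[0.058,0.280,0.166],[1.086,-0.501,0.106],0]
[[0.078,0.313,0.206],[1.187,-0.594,0.069],0]
[[0.100,0.341,0.250],[1.262,-0.682,0.028],0]
call 8
[[0.006,0.027,0.048],[-0.020,-0.103,0.014],0]
[[0.008,0.049,0.099],[-0.045,-0.191,0.010],0]
[[0.007,0.069,0.150],[-0.076,-0.263,-0.009],0]
[[0.003,0.085,0.202],[-0.116,-0.320,-0.041],0]
[[-0.006,0.098,0.254],[-0.165,-0.362,-0.084],0]
[[-0.018,0.109,0.305],[-0.224,-0.393,-0.138],0]
[[-0.035,0.116,0.354],[-0.292,-0.412,-0.200],0]
[[-0.057,0.122,0.402],[-0.370,-0.422,-0.272],0]
```

```bash
python3 -m jog '[[[0,0.035,0.01],[0.15,-0.04,0.05],0],[[0,0.07,0.025],[0.3,-0.085,0.095],0],[[0.005,0.105,0.04],[0.44,-0.135,0.125],0],[[0.01,0.14,0.06],[0.58,-0.195,0.145],0],[[0.02,0.175,0.08],[0.72,-0.265,0.15],0],[[0.03,0.21,0.105],[0.85,-0.335,0.15],0],[[0.04,0.242,0.13],[0.96,-0.407,0.135],0],[[0.04,0.242,0.13],[0.96,-0.407,0.135],0]]'; python3 log.py
python3 - <<'E'
from plan import *
j0=env.get_obs()["joint_pos"]
T=ori(1,12,-90,10);g=pt(.008,.06,-15)-.07*T.apply([0,0,1]);jg,e=ik(g,T,[.1,.3,2.4,3.7,1.,-.2])
jv=jg.copy();jv[1]-=.5
n=14;J=[j0+(jv-j0)*k/n for k in range(n+1)]
print(np.round([clear(j) for j in J],2))
for c in(0,8):
    print("call",c);rows(fk(J[c])[:2],[fk(J[k])[:2] for k in range(c+1,min(c+9,n+1))])
E
```

```text
clock: 2.85
tcp_pos: [0.5768, -0.3864, 0.5414]
tcp_rot: [0.742, -0.001, 0.67, -0.022]
force: [0.8, -0.6, -0.1]
opening: 0.006
gripper_force: 0.0
J [-0.952 -0.045  2.066  1.75   0.999 -0.438] P [ 0.5768 -0.3864  0.5414] Q [ 0.742 -0.001  0.67  -0.022] F [ 0.8 -0.6 -0.1] t 2.85
[0.27 0.25 0.23 0.22 0.21 0.2  0.19 0.18 0.17 0.17 0.16 0.16 0.15 0.15
 0.14]
call 0
[[0.008,0.030,0.031],[0.050,-0.105,0.052],0]
[[0.017,0.058,0.063],[0.093,-0.206,0.089],0]
[[0.024,0.083,0.098],[0.129,-0.300,0.112],0]
[[0.031,0.106,0.135],[0.157,-0.388,0.124],0]
[[0.038,0.126,0.173],[0.176,-0.468,0.126],0]
[[0.042,0.143,0.213],[0.186,-0.540,0.120],0]
[[0.046,0.157,0.253],[0.185,-0.605,0.106],0]
[[0.048,0.169,0.295],[0.174,-0.663,0.088],0]
call 8
[[-0.005,0.014,0.040],[-0.043,-0.023,-0.035],0]
[[-0.013,0.027,0.080],[-0.084,-0.036,-0.079],0]
[[-0.024,0.039,0.119],[-0.126,-0.040,-0.129],0]
[[-0.038,0.050,0.157],[-0.168,-0.035,-0.186],0]
[[-0.054,0.060,0.193],[-0.210,-0.023,-0.250],0]
[[-0.072,0.070,0.229],[-0.254,-0.003,-0.319],0]
```

```bash
python3 -m jog '[[[0.008,0.03,0.03],[0.05,-0.105,0.05],0],[[0.017,0.058,0.063],[0.093,-0.206,0.09],0],[[0.024,0.083,0.1],[0.13,-0.3,0.11],0],[[0.031,0.106,0.135],[0.157,-0.39,0.124],0],[[0.038,0.126,0.173],[0.176,-0.468,0.126],0],[[0.042,0.143,0.213],[0.186,-0.54,0.12],0],[[0.046,0.157,0.253],[0.185,-0.605,0.106],0],[[0.048,0.17,0.295],[0.174,-0.663,0.09],0]]' >/dev/null; python3 log.py
python3 - <<'E'
from plan import *
j0=env.get_obs()["joint_pos"]
T=ori(1,12,-90,10);g=pt(.008,.06,-15)-.07*T.apply([0,0,1]);jg,e=ik(g,T,[.1,.3,2.4,3.7,1.,-.2])
jv=jg.copy();jv[1]-=.45
J=[j0+(jv-j0)*k/7 for k in range(8)]
print(np.round([clear(j) for j in J],2))
rows(fk(J[0])[:2],[fk(J[k])[:2] for k in range(1,8)])
J=[jv+(jg-jv)*k/6 for k in range(7)];print(np.round([clear(j) for j in J],3))
E
```

```text
J [-0.323 -0.204  2.325  2.903  0.994 -0.341] P [ 0.6131 -0.1248  0.6168] Q [ 0.462 -0.287  0.755 -0.366] F [-0.3 -0.7 -0.1] t 3.85
[0.17 0.16 0.16 0.15 0.14 0.13 0.12 0.12]
[[-0.007,0.011,0.034],[-0.043,-0.010,-0.031],0]
[[-0.016,0.021,0.068],[-0.085,-0.013,-0.067],0]
[[-0.027,0.030,0.101],[-0.127,-0.011,-0.110],0]
[[-0.039,0.039,0.133],[-0.169,-0.003,-0.157],0]
[[-0.054,0.048,0.164],[-0.212,0.010,-0.211],0]
[[-0.070,0.056,0.194],[-0.255,0.027,-0.269],0]
[[-0.089,0.064,0.222],[-0.297,0.048,-0.333],0]
[0.121 0.091 0.065 0.037 0.017 0.017 0.02 ]
```

```bash
python3 -m jog '[[[-0.007,0.011,0.034],[-0.043,-0.01,-0.03],0],[[-0.016,0.021,0.068],[-0.085,-0.013,-0.067],0],[[-0.027,0.03,0.1],[-0.127,-0.011,-0.11],0],[[-0.04,0.04,0.133],[-0.17,-0.003,-0.157],0],[[-0.054,0.048,0.164],[-0.212,0.01,-0.21],0],[[-0.07,0.056,0.194],[-0.255,0.027,-0.27],0],[[-0.09,0.064,0.222],[-0.297,0.048,-0.333],0],[[-0.09,0.064,0.222],[-0.297,0.048,-0.333],0]]' >/dev/null; python3 log.py
python3 - <<'E'
from plan import *
from h import rectify
j0=env.get_obs()["joint_pos"]
T=ori(1,12,-90,10);g=pt(.008,.06,-15)-.07*T.apply([0,0,1]);jg,e=ik(g,T,[.1,.3,2.4,3.7,1.,-.2])
J=[j0+(jg-j0)*k/8 for k in range(9)]
print(np.round([clear(j) for j in J],3))
rows(fk(J[0])[:2],[fk(J[k])[:2] for k in range(1,9)])
import cv2
i=env.get_image("scene")
# overlay of model: spokes' far faces (-x) and valve for valve angle 160
from h import proj
im=cv2.resize(i["color"][:,:,::-1],None,fx=4,fy=4,interpolation=cv2.INTER_CUBIC)
def line(P,c):
    cv2.polylines(im,[((proj(i,P)+.5)*4*8).astype(int)],False,c,1,cv2.LINE_AA,3)
v=160
for s in(45,135,225,315):
    for w in(-.007,.007):
        a=np.radians(v+s);u=np.sin(a)*ay+np.cos(a)*az;t=np.cos(a)*ay-np.sin(a)*az
        line([hub+r*u+w*t-x*ax for r,x in((.03,.026),(.05,.022),(.08,.016))],(0,0,255))
a=np.radians(v);u=np.sin(a)*ay+np.cos(a)*az
line([hub+.055*u,hub+.09*u],(0,255,0))
c=(proj(i,hub)[0]*4).astype(int);cv2.imwrite("pics/ov1.png",im[c[1]-240:c[1]+240,c[0]-300:c[0]+300])
E
```

```text
J [ 0.15  -0.287  2.525  3.757  0.971 -0.266] P [ 0.5339 -0.0254  0.489 ] Q [ 0.307 -0.561  0.581 -0.503] F [-0.1 -0.2  0.6] t 4.85
[0.121 0.098 0.077 0.059 0.037 0.02  0.017 0.018 0.02 ]
[[-0.015,0.002,-0.008],[0.006,0.077,0.006],0]
[[-0.031,0.003,-0.017],[0.014,0.154,0.007],0]
[[-0.046,0.005,-0.025],[0.024,0.231,0.005],0]
[[-0.062,0.007,-0.034],[0.036,0.307,-0.000],0]
[[-0.077,0.009,-0.042],[0.050,0.383,-0.010],0]
[[-0.093,0.010,-0.050],[0.066,0.457,-0.023],0]
[[-0.108,0.012,-0.059],[0.084,0.531,-0.041],0]
[[-0.124,0.014,-0.067],[0.104,0.603,-0.061],0]
```

View pics/ov1.png

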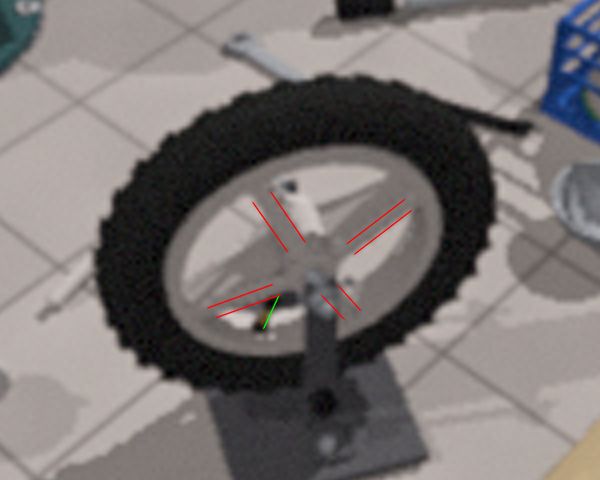

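The overlay for a valve angle of 160° fits: the red spoke faces lie along the spokes' near edges, and the green line lies on the brass stem at (265,315). Next, descend to the entry point.

```bash
python3 -m jog '[[[-0.015,0.002,-0.008],[0.006,0.077,0.006],0],[[-0.03,0.003,-0.017],[0.014,0.154,0.007],0],[[-0.046,0.005,-0.025],[0.024,0.23,0.005],0],[[-0.062,0.007,-0.034],[0.036,0.307,0],0],[[-0.077,0.009,-0.042],[0.05,0.383,-0.01],0],[[-0.093,0.01,-0.05],[0.066,0.457,-0.023],0],[[-0.108,0.012,-0.059],[0.084,0.53,-0.04],0],[[-0.124,0.014,-0.067],[0.104,0.603,-0.061],0]]' >/dev/null; python3 -m jog '[[[0,0,0],[0,0,0],0]]' >/dev/null;python3 log.py
cat >> plan.py <<'E'
def here():
    o=env.get_obs();return o["tcp_pos"],R.from_quat(o["tcp_rot"])
def wheelpos(p):
    q=p-hub;return "x %.1f r %.1f phi %.1f"%(q@ax*1e3,np.hypot(q@ay,q[2])*1e3,np.degrees(np.arctan2(q@ay,q[2])))
E
python3 - <<'E'
from plan import *
p,T=here();print(wheelpos(p))
Tg=ori(1,12,-90,10)
for ph in(-15,):rows((p,T),[(pt(.06,.06,ph),Tg),(pt(.035,.06,ph),Tg),(pt(.008,.06,ph),Tg)])
# rows for pushes in the tool frame Tg, relative to phi -15 start
s=pt(.008,.06,-15)
for ph in range(-5,116,10):
    j,e=ik(pt(.008,.06,ph),Tg,[0,.4,2.4,3.6,1,-.2]);print(ph,e.round(4),end=" ");rows((s,Tg),[(pt(.008,.06,ph),Tg)])
E
```

```text
J [ 0.144  0.169  2.524  3.75   0.976 -0.258] P [ 0.5566 -0.0244  0.2427] Q [-0.442  0.64  -0.517  0.357] F [-0.   0.2  1.3] t 6.03
x 75.0 r 70.7 phi -1.9
[[0.001,-0.001,0.000],[-0.026,0.022,0.048],0]
[[0.001,-0.001,0.000],[-0.015,0.009,0.108],0]
[[0.001,-0.001,0.000],[-0.004,-0.005,0.173],0]
-5 0.0 [[0.000,0.000,0.000],[0.025,-0.004,-0.005],0]
5 0.0 [[0.000,0.000,0.000],[0.051,-0.003,-0.010],0]
15 0.0 [[0.000,0.000,0.000],[0.076,0.003,-0.013],0]
25 0.0 [[0.000,0.000,0.000],[0.101,0.012,-0.016],0]
35 0.0 [[0.000,0.000,0.000],[0.123,0.026,-0.017],0]
45 0.0 [[0.000,0.000,0.000],[0.143,0.043,-0.017],0]
55 0.0 [[0.000,0.000,0.000],[0.159,0.063,-0.015],0]
65 0.0 [[0.000,0.000,0.000],[0.172,0.086,-0.013],0]
75 0.0 [[0.000,0.000,0.000],[0.181,0.110,-0.009],0]
85 0.0 [[0.000,0.000,0.000],[0.185,0.136,-0.005],0]
95 0.0 [[0.000,0.000,0.000],[0.185,0.161,0.001],0]
105 0.0 [[0.000,0.000,0.000],[0.181,0.186,0.007],0]
115 0.0 [[0.000,0.000,0.000],[0.172,0.210,0.014],0]
```

```bash
python3 -m jog '[[[0,0,0],[-0.026,0.022,0.03],0],[[0,0,0],[-0.026,0.022,0.05],0],[[0,0,0],[-0.02,0.016,0.08],0],[[0,0,0],[-0.015,0.009,0.11],0],[[0,0,0],[-0.01,0.002,0.14],0],[[0,0,0],[-0.004,-0.005,0.173],0],[[0,0,0],[-0.004,-0.005,0.173],0]]'
python3 -c "
from plan import *
print(wheelpos(here()[0]))"
```

```text
clock: 6.9
tcp_pos: [0.6204, -0.0473, 0.2308]
tcp_rot: [-0.441, 0.64, -0.517, 0.357]
force: [-1.1, 0.1, 0.0]
opening: -0.001
gripper_force: 0.0
x 8.4 r 60.7 phi -14.3
```

```bash
python3 -m jog '[[[0,0,0],[0.018,-0.003,-0.004],0],[[0,0,0],[0.036,-0.004,-0.008],0],[[0,0,0],[0.051,-0.003,-0.01],0],[[0,0,0],[0.064,0,-0.012],0],[[0,0,0],[0.076,0.003,-0.013],0],[[0,0,0],[0.089,0.007,-0.015],0],[[0,0,0],[0.101,0.012,-0.016],0],[[0,0,0],[0.112,0.018,-0.016],0]]'
python3 -m jog '[[[0,0,0],[0.011,0.008,0],0],[[0,0,0],[0.022,0.016,0],0],[[0,0,0],[0.031,0.025,0],0],[[0,0,0],[0.04,0.035,0.001],0],[[0,0,0],[0.047,0.045,0.001],0],[[0,0,0],[0.054,0.056,0.002],0],[[0,0,0],[0.06,0.068,0.003],0],[[0,0,0],[0.065,0.08,0.005],0]]'
python3 -c "
from plan import *
print(wheelpos(here()[0]))"
```

```text
clock: 7.9
tcp_pos: [0.5964, -0.0856, 0.2252]
tcp_rot: [-0.442, 0.64, -0.517, 0.358]
force: [1.9, 3.9, 1.8]
opening: 0.003
gripper_force: 2.0
clock: 8.9
tcp_pos: [0.5827, -0.1085, 0.1928]
tcp_rot: [-0.442, 0.64, -0.517, 0.357]
force: [1.2, 2.4, 2.2]
opening: 0.003
gripper_force: 1.9
x 9.8 r 60.5 phi 70.0
```

```bash
python3 -m jog '[[[0,0,0],[0.004,0.012,0.002],0],[[0,0,0],[0.007,0.025,0.004],0],[[0,0,0],[0.009,0.038,0.006],0],[[0,0,0],[0.009,0.05,0.008],0],[[0,0,0],[0.009,0.063,0.01],0],[[0,0,0],[0.009,0.063,0.01],0]]'
python3 -m jog '[[[0,0,0],[0,-0.01,0],0],[[0,0,0],[0,-0.015,-0.05],0],[[0,0,0],[0,-0.015,-0.1],0],[[0,0,0],[0,-0.015,-0.16],0],[[0,0,0],[0,-0.015,-0.16],0]]'
cat > ov.py <<'E'
import sys,cv2
from plan import *
from h import proj
def ov(v,name,k=6):
    i=env.get_image("scene")
    im=cv2.resize(i["color"][:,:,::-1],None,fx=k,fy=k,interpolation=cv2.INTER_CUBIC)
    def line(P,c): cv2.polylines(im,[((proj(i,P)+.5)*k*8).astype(int)],False,c,1,cv2.LINE_AA,3)
    for s in(45,135,225,315):
        a=np.radians(v+s);u=np.sin(a)*ay+np.cos(a)*az;t=np.cos(a)*ay-np.sin(a)*az
        for w in(-.007,.007): line([hub+r*u+w*t-x*ax for r,x in((.03,.026),(.05,.022),(.08,.016))],(0,0,255))
    a=np.radians(v);u=np.sin(a)*ay+np.cos(a)*az;line([hub+.055*u,hub+.09*u],(0,255,0))
    c=(proj(i,hub)[0]*k).astype(int);cv2.imwrite(name,im[c[1]-240:c[1]+240,c[0]-300:c[0]+300])
ov(float(sys.argv[1]),sys.argv[2])
E
python3 ov.py 250 pics/ov2.png; python3 -c "
from plan import *
print(wheelpos(here()[0]))"
```

```text
clock: 9.65
tcp_pos: [0.5801, -0.1115, 0.1671]
tcp_rot: [-0.442, 0.641, -0.517, 0.357]
force: [0.5, -1.4, 2.5]
opening: 0.005
gripper_force: 1.2
clock: 10.28
tcp_pos: [0.5207, -0.0887, 0.187]
tcp_rot: [-0.443, 0.64, -0.516, 0.357]
force: [1.1, -0.2, 0.0]
opening: 0.004
gripper_force: 0.0
x 71.9 r 72.5 phi 77.9
```

View pics/ov2.png

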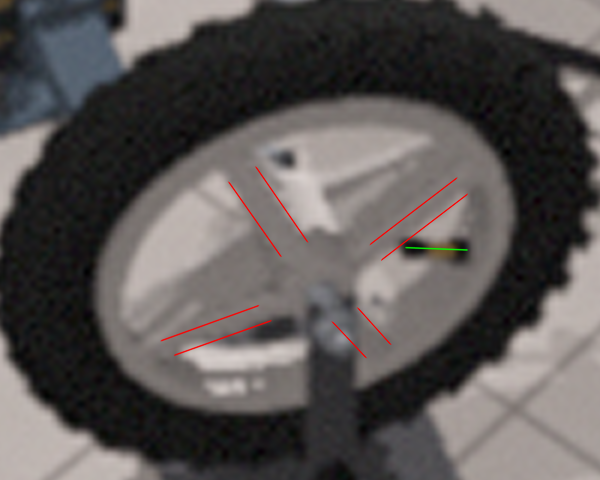

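The green line lies on the valve at (435,250), so its angle is about 250° and the wheel has turned about 90°. Next, reach for the following spoke.

```bash
python3 - <<'E'
from plan import *
c=here();Tg=ori(1,12,-90,10);rows(c,[(pt(.07,.065,35),Tg),(pt(.065,.06,-13),Tg),(pt(.008,.06,-13),Tg)])
s=pt(.008,.06,-13)
for ph in range(-3,118,8):
    print(ph,end=" ");rows((s,Tg),[(pt(.008,.06,ph),Tg)])
E
```

```text
[[0.001,-0.001,-0.000],[-0.082,-0.097,-0.001],0]
[[0.001,-0.001,-0.000],[-0.205,-0.117,0.029],0]
[[0.001,-0.001,-0.000],[-0.180,-0.146,0.166],0]
-3 [[0.000,0.000,0.000],[0.025,-0.003,-0.005],0]
5 [[0.000,0.000,0.000],[0.046,-0.002,-0.009],0]
13 [[0.000,0.000,0.000],[0.066,0.002,-0.011],0]
21 [[0.000,0.000,0.000],[0.086,0.009,-0.014],0]
29 [[0.000,0.000,0.000],[0.105,0.018,-0.015],0]
37 [[0.000,0.000,0.000],[0.122,0.030,-0.016],0]
45 [[0.000,0.000,0.000],[0.138,0.044,-0.015],0]
53 [[0.000,0.000,0.000],[0.151,0.060,-0.014],0]
61 [[0.000,0.000,0.000],[0.162,0.078,-0.013],0]
69 [[0.000,0.000,0.000],[0.171,0.097,-0.010],0]
77 [[0.000,0.000,0.000],[0.177,0.116,-0.007],0]
85 [[0.000,0.000,0.000],[0.180,0.137,-0.003],0]
93 [[0.000,0.000,0.000],[0.181,0.157,0.001],0]
101 [[0.000,0.000,0.000],[0.178,0.177,0.006],0]
109 [[0.000,0.000,0.000],[0.173,0.197,0.011],0]
117 [[0.000,0.000,0.000],[0.165,0.216,0.016],0]
```

```bash
python3 -m jog '[[[0,0,0],[-0.04,-0.07,0],0],[[0,0,0],[-0.09,-0.1,0],0],[[0,0,0],[-0.15,-0.115,0.01],0],[[0,0,0],[-0.205,-0.117,0.03],0],[[0,0,0],[-0.205,-0.117,0.03],0],[[0,0,0],[-0.198,-0.127,0.075],0],[[0,0,0],[-0.189,-0.137,0.12],0],[[0,0,0],[-0.18,-0.146,0.166],0]]'
python3 -m jog '[[[0,0,0],[0,0,0],0],[[0,0,0],[0.018,-0.003,-0.004],0],[[0,0,0],[0.032,-0.003,-0.006],0],[[0,0,0],[0.046,-0.002,-0.009],0],[[0,0,0],[0.059,0,-0.01],0],[[0,0,0],[0.072,0.004,-0.012],0],[[0,0,0],[0.086,0.009,-0.014],0],[[0,0,0],[0.105,0.018,-0.015],0]]'
python3 -m jog '[[[0,0,0],[0.01,0.007,0],0],[[0,0,0],[0.02,0.014,0],0],[[0,0,0],[0.033,0.026,0],0],[[0,0,0],[0.041,0.035,0.001],0],[[0,0,0],[0.049,0.046,0.002],0],[[0,0,0],[0.057,0.06,0.003],0],[[0,0,0],[0.062,0.071,0.004],0],[[0,0,0],[0.066,0.08,0.005],0]]'
python3 -m jog '[[[0,0,0],[0.004,0.01,0.002],0],[[0,0,0],[0.007,0.022,0.004],0],[[0,0,0],[0.009,0.034,0.006],0],[[0,0,0],[0.01,0.045,0.008],0],[[0,0,0],[0.009,0.056,0.01],0],[[0,0,0],[0.008,0.067,0.012],0],[[0,0,0],[0.007,0.074,0.014],0],[[0,0,0],[0.006,0.08,0.016],0]]'
python3 -c "
from plan import *
print(wheelpos(here()[0]))"
```

```text
clock: 11.32
tcp_pos: [0.6217, -0.0512, 0.2302]
tcp_rot: [-0.442, 0.64, -0.517, 0.357]
force: [0.6, -0.5, -0.0]
opening: 0.005
gripper_force: 0.0
clock: 12.32
tcp_pos: [0.5989, -0.0857, 0.2249]
tcp_rot: [-0.442, 0.639, -0.517, 0.358]
force: [2.9, 4.1, 1.9]
opening: 0.004
gripper_force: 2.3
clock: 13.32
tcp_pos: [0.5849, -0.1094, 0.1923]
tcp_rot: [-0.442, 0.64, -0.517, 0.357]
force: [0.5, 2.0, 3.0]
opening: 0.003
gripper_force: 1.8
clock: 14.32
tcp_pos: [0.5838, -0.1115, 0.1601]
tcp_rot: [-0.441, 0.64, -0.517, 0.357]
force: [-0.2, 0.1, 8.0]
opening: 0.002
gripper_force: 2.8
x 7.3 r 60.1 phi 101.4
```

```bash
python3 ov.py 348 pics/ov3.png
```

```text
(no output)
```

View pics/ov3.png

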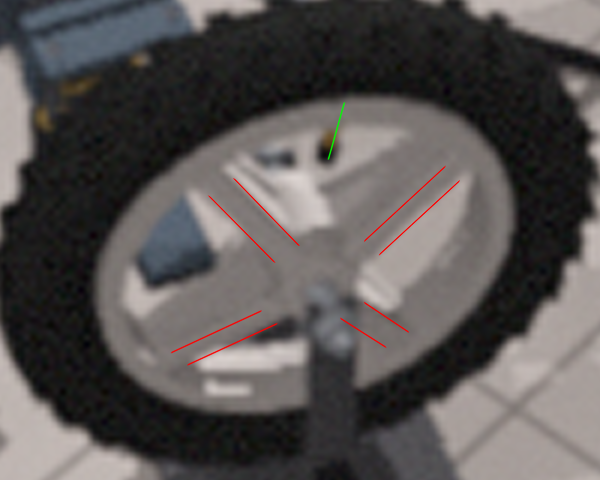

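```bash
python3 -m jog '[[[0,0,0],[-0.002,0.006,0.002],0],[[0,0,0],[-0.004,0.012,0.003],0],[[0,0,0],[-0.006,0.018,0.005],0],[[0,0,0],[-0.007,0.022,0.006],0],[[0,0,0],[-0.008,0.025,0.007],0],[[0,0,0],[-0.008,0.025,0.007],0]]'
cat > cap.py <<'E'
from plan import *
from h import proj
from scipy.ndimage import label
import sys
i=env.get_image("scene");g=i["color"].astype(int)
# cap: dark blob in the wheel opening; brass: yellowish. Compare with predicted pixels of r=62 (cap mid) and r=78 (brass)
for v in range(352,369,2):
    a=np.radians(v);u=np.sin(a)*ay+np.cos(a)*az;print(v,proj(i,[hub+.055*u,hub+.062*u,hub+.078*u]).round(1).tolist())
x0,y0=np.round(proj(i,hub+.065*az)[0]).astype(int)
sub=g[y0-12:y0+13,x0-14:x0+15];m=sub.max(-1)<70
L,n=label(m)
for k in range(1,n+1):
    yy,xx=np.where(L==k)
    if len(yy)>3:w=(90-sub.max(-1))[yy,xx];print("dark",len(yy),(np.average(xx,weights=w)+x0-14).round(2),(np.average(yy,weights=w)+y0-12).round(2),yy.max()+y0-12)
b=(sub[...,0]-sub[...,2]>25);yy,xx=np.where(b);print("brass",len(yy),xx.mean()+x0-14,yy.mean()+y0-12)
import cv2
cv2.imwrite(sys.argv[1],cv2.resize(g[y0-20:y0+21,x0-28:x0+29,::-1].astype(np.uint8),None,fx=14,fy=14,interpolation=cv2.INTER_NEAREST));print(x0-28,y0-20)
print(wheelpos(here()[0]))
E
python3 cap.py pics/cap1.png
```

```text
clock: 15.12
tcp_pos: [0.5853, -0.1088, 0.1495]
tcp_rot: [-0.441, 0.64, -0.517, 0.357]
force: [0.2, -0.8, 5.9]
opening: 0.008
gripper_force: 2.0
352 [[248.8, 204.3], [249.2, 202.4], [250.0, 198.1]]
354 [[248.2, 204.3], [248.5, 202.5], [249.1, 198.2]]
356 [[247.5, 204.4], [247.7, 202.6], [248.1, 198.4]]
358 [[246.9, 204.6], [247.0, 202.7], [247.2, 198.5]]
360 [[246.2, 204.7], [246.2, 202.9], [246.2, 198.7]]
362 [[245.5, 204.8], [245.5, 203.1], [245.3, 198.9]]
364 [[244.9, 205.0], [244.7, 203.2], [244.3, 199.2]]
366 [[244.2, 205.2], [243.9, 203.5], [243.3, 199.4]]
368 [[243.5, 205.4], [243.2, 203.7], [242.4, 199.7]]
dark 181 243.42 192.9 200
dark 10 244.8 204.02 205
brass 7 245.28571428571428 202.0
218 182
x 7.4 r 60.1 phi 111.9
```

View pics/cap1.png

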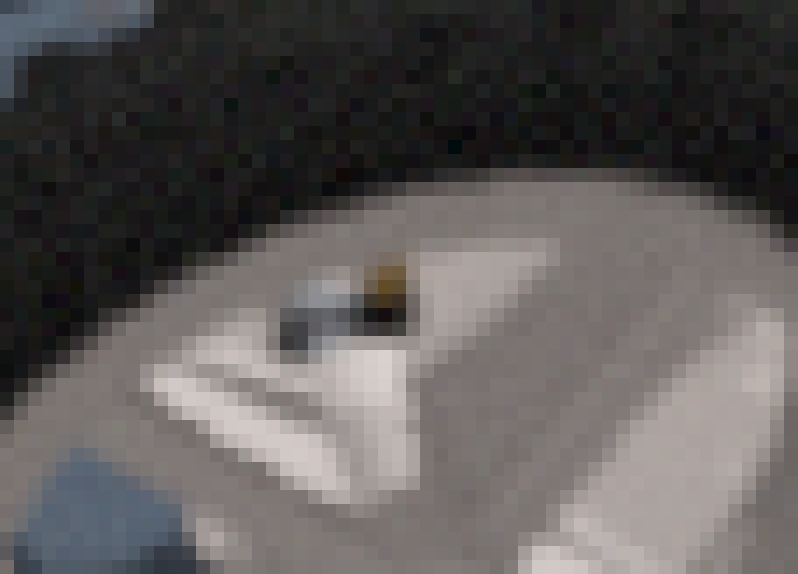

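The cap is the dark blob at about (245,204) with brass above it, so the valve is near the top but the pixels are coarse. I'll withdraw and measure from the spoke faces in depth.

```bash
python3 -m jog '[[[0,0,0],[0,-0.012,0],0],[[0,0,0],[0,-0.015,-0.05],0],[[0,0,0],[0,-0.015,-0.1],0],[[0,0,0],[0,-0.015,-0.16],0],[[0,0,0],[0,-0.015,-0.16],0]]'
cat > dep.py <<'E'
from plan import *
from h import cloud
from scipy.optimize import least_squares
import cv2
def ana(ims,guess):
    c=np.median([cloud(i) for i in ims],0) if len(ims)>1 else cloud(ims[0])
    q=c-hub;x=q@ax;y=q@ay;z=q[...,2];r=np.hypot(y,z)
    # tyre crown/ rim inner circle: rim front face points, x in -19..-13, r 85..103
    face=-np.interp(r,[.03,.05,.08],[.026,.022,.016])
    m=(r>.035)&(r<.08)&(abs(x-face)<.004)&~((abs(y)<.016)&(z<.015))
    phi=np.degrees(np.arctan2(y,z));d=(phi-guess-45+45)%90-45
    res=[]
    for s in(45,135,225,315):
        k=m&(abs((phi-guess-s+180)%360-180)<25)
        if k.sum()<12:continue
        a=np.radians(guess+s);t=y[k]*np.cos(a)-z[k]*np.sin(a);rr=y[k]*np.sin(a)+z[k]*np.cos(a)
        # edges-based centreline: per radius bin midpoint of extremes
        res.append((s,k.sum(),np.round([t.min()*1e3,np.percentile(t,5)*1e3,np.median(t)*1e3,np.percentile(t,95)*1e3,t.max()*1e3],1).tolist(),np.polyfit(rr,t,1).round(4).tolist(),np.degrees(np.median(t/rr)).round(2)))
    for a in res:print(a)
ims0=[dict(np.load("pics/scene0.npz"))]
print("start, 160");ana(ims0,160)
ims=[env.get_image("scene") for _ in range(5)]
print("now, 360");ana(ims,360)
np.savez("pics/now.npz",**ims[0])
print(wheelpos(here()[0]))
E
python3 dep.py
```

```text
clock: 15.8
tcp_pos: [0.5258, -0.0859, 0.1688]
tcp_rot: [-0.443, 0.64, -0.516, 0.357]
force: [0.6, 0.5, -0.5]
opening: 0.002
gripper_force: 0.0
start, 160
(45, np.int64(19), [-7.2, -5.7, 1.8, 4.8, 5.2], [-0.1996, 0.0134], np.float64(1.41))
(135, np.int64(61), [-8.9, -7.6, -0.3, 5.1, 7.2], [-0.0208, 0.0007], np.float64(-0.33))
(225, np.int64(72), [-8.7, -8.0, -1.4, 4.6, 5.7], [-0.0416, 0.0008], np.float64(-1.58))
(315, np.int64(68), [-10.1, -9.5, -4.4, 3.8, 5.0], [-0.0166, -0.0025], np.float64(-4.01))
now, 360
(45, np.int64(77), [-5.5, -5.0, 0.4, 7.8, 9.4], [0.0168, -0.0003], np.float64(0.44))
(135, np.int64(56), [-6.0, -5.4, -1.5, 6.7, 8.7], [0.021, -0.0016], np.float64(-1.38))
(225, np.int64(44), [-5.8, -5.3, 2.7, 7.6, 7.8], [0.0219, 0.0008], np.float64(2.75))
(315, np.int64(74), [-6.6, -5.0, 3.2, 8.0, 9.7], [0.0185, 0.0016], np.float64(3.22))
x 67.4 r 65.8 phi 92.6
```

```bash
python3 -m jog '[[[0,0,0],[0,-0.03,-0.04],0],[[0,0,0],[0,-0.06,-0.07],0],[[0,0,0],[0,-0.08,-0.08],0],[[0,0,0],[0,-0.08,-0.08],0],[[0,0,0],[0,-0.08,-0.08],0]]'
python3 dep.py; python3 ov.py 361 pics/ov4.png
```

```text
clock: 16.68
tcp_pos: [0.5055, -0.0783, 0.2068]
tcp_rot: [-0.442, 0.64, -0.517, 0.357]
force: [-0.6, 0.6, 0.5]
opening: 0.004
gripper_force: 0.0
start, 160
(45, np.int64(19), [-7.2, -5.7, 1.8, 4.8, 5.2], [-0.1996, 0.0134], np.float64(1.41))
(135, np.int64(61), [-8.9, -7.6, -0.3, 5.1, 7.2], [-0.0208, 0.0007], np.float64(-0.33))
(225, np.int64(72), [-8.7, -8.0, -1.4, 4.6, 5.7], [-0.0416, 0.0008], np.float64(-1.58))
(315, np.int64(68), [-10.1, -9.5, -4.4, 3.8, 5.0], [-0.0166, -0.0025], np.float64(-4.01))
now, 360
(45, np.int64(77), [-6.1, -5.1, -0.1, 7.4, 8.6], [0.0228, -0.0009], np.float64(-0.06))
(135, np.int64(56), [-6.4, -5.8, -1.2, 7.3, 8.7], [0.0091, -0.0008], np.float64(-1.2))
(225, np.int64(44), [-6.2, -5.1, 2.5, 7.4, 7.7], [0.0385, -0.0001], np.float64(2.39))
(315, np.int64(74), [-5.6, -4.2, 3.6, 8.2, 8.5], [0.035, 0.0007], np.float64(3.4))
x 91.9 r 78.2 phi 63.8
```

View pics/ov4.png

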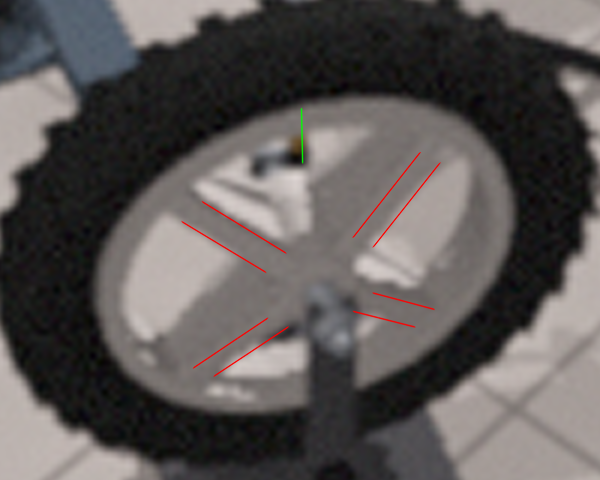

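The valve (cap at (297,155)) sits on the overlay for 361°, about 1° from straight up. The wheel is at rest and the arm is clear of it.

```bash
python3 -c "
from plant import env
print(env.sign_off())"
```

```text
the job is handed in; nothing more can be done
None
```

I turned the wheel about 200° by pushing two spokes in turn; the valve stem now stands at the top, about 1–1.5° off vertical by my measurement, the arm is clear, and the job is handed in at about 17 s.

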